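Bolt the mould-insert case shut

TASK

Lock the mould-insert case: press the long spring safety catch on its lid down with one fingertip and, keeping it down, push the upright tab of the bolt with the other fingertip until the bolt is fully home in its keeper. Then let go so that the catch springs up again and locks the bolt. Nothing is to be gripped or lifted, and the other things on the case and the bench stay where they are.

Things in the scene. Friction and masses are not known exactly. Their poses are not given: they have to be found in the camera images.
- case: Low flat mould-insert case, fixed to the bench: grey with an aluminium lid, 244 x 174 x 30 mm high. Origin at the centre of its underside; +x is the direction in which the bolt goes home (towards the keeper), z up. On the lid, left and right of its centre line, stand the bolt (line y = -28 mm) and the catch (line y = +28 mm), both running along x
- bolt (a joint): Travel of the flat steel slide bolt along the case's +x: 0 = drawn back (as it starts, within about 1.5 mm), 0.040 = against its stop, fully home in the keeper. Sliding it takes 2 to 4 N; it stays where it is left. While the catch is up a tooth on the catch blocks the bolt after 2.5 mm. The bolt carries a rack, so a catch let go part-way blocks it there; beyond 0.036 the catch can rise again behind the rack and lock the bolt home
- bolt_tab (a point): Centre of the top edge of the bolt's upright steel tab, which moves with the bolt. The tab is a plate 8 mm thick along the case's x, 24 mm wide along y, and stands from 53 to 102 mm above the bench; this point is at 102 mm. Push on its rear (-x) face. At the bolt's start it lies at x = -25 mm, y = -28 mm in the case's frame. The bolt bar and its straps below it reach 58 mm above the bench, and the keeper, at x = 80 to 100 mm, reaches 60 mm
- catch (a joint): How far the spring safety catch is pressed down: 0 = up, 0.012 = fully down. The bolt is freed from about 0.004 to 0.005, so press to 0.006 or more. It springs up by itself when let go; 3 N at the top, 8 N fully down
- catch_top (a point): Centre of the catch's top face, which moves with the catch: a long plain steel bar along the case's x, 100 mm long (x = -50 to +50 mm), 26 mm wide (y = 15 to 41 mm) and 8 mm thick, at x = 0, y = +28 mm in the case's frame. Top face 80 mm above the bench when up, 68 mm when fully down. It moves straight down wherever it is pressed along its length, and a fingertip can slide along it
- parts_bin: Open grey plastic bin 170 x 130 x 75 mm with small mouldings in it; origin at the centre of its underside. Bystander: to be left alone
- tweezers: Dark steel tweezers lying flat, 133 mm long, 6 mm high; origin near the middle, underside. Bystander: to be left alone
- gauge: Small C-frame measuring gauge lying flat, about 105 x 60 x 14 mm; origin near the middle, underside. Bystander: to be left alone
- cap: Black moulded cap, diameter 32 mm, 22 mm high, standing on the case's lid near a corner; origin at the centre of its underside. Bystander: to be left alone
- stopcock: White and clear moulded stopcock with three spouts, 46 mm across, 32 mm high, standing on the case's lid near a corner; origin at the centre of its underside. Bystander: to be left alone
- bottle: Blue plastic bottle with a white cap, diameter 60 mm, 160 mm high; origin at the centre of its underside. Bystander: to be left alone

How it is judged:
On the way, in this order (a step that is already met when the one before it is completed fails the run):
1. the catch is pressed down (more than 4 mm) while the bolt is still drawn back (value of joint catch above 0.004 m and value of joint bolt below 0.006 m), for 0.05 s.
2. a fingertip pushes the bolt part-way along while a fingertip holds the catch down (value of joint bolt between 0.01 and 0.035 m and value of joint catch above 0.004 m and contact force between the fingers and catch above 0.5 N and contact force between the fingers and bolt above 0.3 N), for 0.02 s.
At the end, for the whole second after the job is handed in: The bolt is home in its keeper (at least 35 mm of its 40 mm travel) and at rest, the catch is up again (within 3 mm of its top), and every bystander is within 15 mm of where it stood (value of joint bolt above 0.035 m and value of joint catch below 0.003 m and velocity of joint bolt below 0.005 m/s and not (distance of any of parts_bin, tweezers, gauge, cap, stopcock, bottle from where it was at the start of the episode above 0.015 m)); the robot touches nothing.
It fails at once if a bystander is lifted, carried or pushed more than 15 mm from its place (distance of any of parts_bin, tweezers, gauge, cap, stopcock, bottle from where it was at the start of the episode above 0.015 m).
It also fails if it takes over 32 s, if anything falls off the work surface, if the arm or the gripper's body presses on something with over 40 N, if the wrist force passes 120 N, or if a joint passes its speed limit or range.

ROBOT

A 6-joint arm with a two-finger parallel gripper is mounted at the origin on the work surface. World frame = base frame: x ahead of the robot, y to its left, z up, the work surface at z = 0. Lengths are in m, angles in rad, forces in N, time in s.
With the tool pointing down it reaches from about 0.3 to 0.75 m from the base axis. Payload 8.5 kg.
Tool frame: the origin (TCP) lies on the mounting face of the last link; the fingertips stand 166 mm ahead of it and the grasp point (between the pads) lies 147 mm ahead of it; z points along the fingers, x is the direction in which the jaws open and shut, and the axes are right-handed (so a half turn about z gives the same grasp; the last joint's range is limited). The gripper opens to 88 mm and grips with 3 to 60 N. Pads are 18 mm wide; open, the fingers measure 123 mm over their backs; the gripper's body (75 mm by 187 mm) begins 45 mm behind the grasp point.
Start: joints at [-1.399, 0.381, 1.297, -0, 1.464, -0.215], TCP at [0.207, -0.509, 0.405] pointing down, gripper open.
Joint ranges: [-3.11, 3.11], [-0.89, 2.33], [0.22, 2.48], [-1.42, 4.56], [0.17, 2.85], [-2.88, 2.88]. Speed limits (rad/s): [2.39, 2.39, 3.14, 3.14, 3.14, 3.14].

INTERFACE

Orientations are given as a unit quaternion [w, x, y, z].
In Python, from cell import robot, capture, spot_in, spot_point gives the robot as it stands. The module is installed in compiled form; this text tells all that it offers.
- The arm moves only by the tool drive_tool, never from a script. Its arguments are lists of equal length, an entry for each row: "gripper": the opening in per cent of the stroke, from 0 (shut) to 100 (fully open); "slide": the shift along the world's x, y, z in cm, a list of three; "twist": the turn, a rotation vector about the world's x, y, z in rad, a list of three. A call has 1 to 12 rows; each row is the pose to reach, as a shift and turn from the pose commanded when the call began; what a row does not reach only later rows make up. A row lasts 1/8 s, in which the tool goes at most 62.5 mm and 10.7 degrees, less where a joint would pass 70% of its speed; a pose out of reach is approached as far as the arm can. A call with a gripper value outside its range is refused whole. The fingers move at their own pace and stop on an object; "grip_force" is the grip in N (left out, the last holds). Time passes only in rows, so rows that repeat a pose let the fingers close. It gives the time, the measured TCP pose, the force and the opening at its end, in the units of the state.
- robot.read_state(): the state, without advancing time (a new reading comes with each control period).
- capture(name): name is "scene" or "side" or "wrist"; returns a dict with "color" (420x560x3 uint8, blue, green, red), "fov_y" (degrees; the focal length in pixels is half the picture's height over the tangent of half this angle, whatever the lens; pixels are square), "cx", "cy" (the principal point, pixels), "T" (4x4, takes a point from camera to world coordinates); the wrist camera has in their place "tool_from_camera" (4x4, takes a point from camera to tool coordinates, whose origin is the TCP and whose axes are the tool frame's). Camera axes: x right, y up, looking along -z (the intrinsics and any distortion apply to the point x, -y, -z); pixel columns grow to the right and rows downward; lengths in m; the calibration is good to about 2 mm. The wrist camera is an equidistant fisheye: a pixel r from the principal point sees the ray r / f radians off the axis. A picture is of the moment at which its call begins: read the wrist's pose just before it. There is no depth.
- robot.sign_off(): hands the job in, once; it reports no verdict.
Trained networks look in the newest picture that a camera, given by its name, has taken for a name from the list of things; names that differ only in an ending like _2 or _b are one class to them, and where a whole thing is asked for, a point or a joint stands for the part that bears it (a point fixed in the world has none). Each returns a list of dicts, best first, with "confidence" (0 to 1); they miss things now and then, are a little off and sometimes report something else, mostly with a low value. They report only what shows in the picture. A call takes as long as a camera call.
- spot_in(camera, name): "location" ([x, y, z] in m, in world coordinates, good to about 4 mm: the middle of the surface that is visible of it).
- spot_point(camera, name): "location" ([x, y, z] in m, in world coordinates, good to about 4 mm: a listed point, or the origin of a listed thing).
The state is a dict: "t": time; "q": joint angles; "dq": joint speeds; "joint_torque": joint torques, N m; "tcp_pos": TCP position; "tool_rot": TCP orientation; "ft_force": force on the tool from outside, world axes, zero at the start; "ft_torque": the same for the moment, N m; "finger_gap": finger opening in m.
Only numpy, scipy, OpenCV 4.12 (cv2) and the standard library are available. Lean on these libraries where they do the work, as an engineer would, in place of code of your own. Each camera call takes 0.05 s, during which the arm holds its last target.

## Working session

There is one attempt and no reset: what is moved stays moved. The work goes in short steps, Python scripts to look and compute and a tool call to move; the robot and the scene stay as the last step left them, time stands still between calls to the robot, and variables do not carry over. Pictures are saved under pics/ and viewed, and the job is handed in when it is done.

Besides the shell and the picture viewer there is one more tool, called after "Emit:" as name(argument=value, ...), one argument or row to a line, values as JSON. drive_tool: Moves the arm, as the interface text tells. Its arguments: {"type":"object","properties":{"gripper":{"type":"array"},"slide":{"type":"array"},"twist":{"type":"array"},"grip_force":{"type":"number"}},"required":["gripper","slide","twist"]}

```bash
mkdir -p pics; python3 - <<'E'
from cell import robot,capture,spot_in,spot_point
import cv2
s=robot.read_state();print(s['t'],s['tcp_pos'],s['tool_rot'],s['finger_gap'],s['ft_force'])
for c in ['scene','side']:
    d=capture(c);cv2.imwrite(f'pics/{c}0.png',d['color'])
    for n in ['case','bolt_tab','catch_top','cap','stopcock','bottle','parts_bin']:
        for r in spot_point(c,n)[:2]: print(c,n,r)
print(robot.read_state()['t'])
E
```

```text
0.0 [ 0.20746133 -0.50932527  0.40414402] [-5.30105242e-04  8.29820438e-01 -5.58030026e-01 -5.00071227e-04] 0.08798223788054406 [-0.3277523  -0.01497132 -0.07051559]
scene case {'location': [0.5046, 0.248, -0.0008], 'confidence': 0.74}
scene bolt_tab {'location': [0.5466, -0.1821, 0.0006], 'confidence': 0.73}
scene bolt_tab {'location': [0.4845, 0.219, 0.1035], 'confidence': 0.61}
scene catch_top {'location': [0.3276, 0.2857, -0.001], 'confidence': 0.72}
scene catch_top {'location': [0.5084, 0.2755, 0.0818], 'confidence': 0.7}
scene cap {'location': [0.4031, 0.3127, 0.0307], 'confidence': 0.39}
scene stopcock {'location': [0.5764, 0.3099, 0.03], 'confidence': 0.66}
scene bottle {'location': [0.7784, 0.0551, -0.0011], 'confidence': 0.61}
scene parts_bin {'location': [0.5472, -0.1798, 0.0028], 'confidence': 0.66}
side case {'location': [0.5092, 0.2452, -0.0022], 'confidence': 0.89}
side bolt_tab {'location': [0.483, 0.2197, 0.1032], 'confidence': 0.91}
side bolt_tab {'location': [0.4057, 0.3131, 0.0338], 'confidence': 0.35}
side catch_top {'location': [0.5096, 0.278, 0.0824], 'confidence': 0.6}
side cap {'location': [0.4048, 0.3111, 0.0304], 'confidence': 0.97}
side bottle {'location': [0.7771, 0.0557, 0.0038], 'confidence': 0.84}
side parts_bin {'location': [0.4059, 0.3097, 0.0312], 'confidence': 0.63}
side parts_bin {'location': [0.547, -0.183, -0.003], 'confidence': 0.57}
0.8
```

View pictures.

View pics/scene0.png

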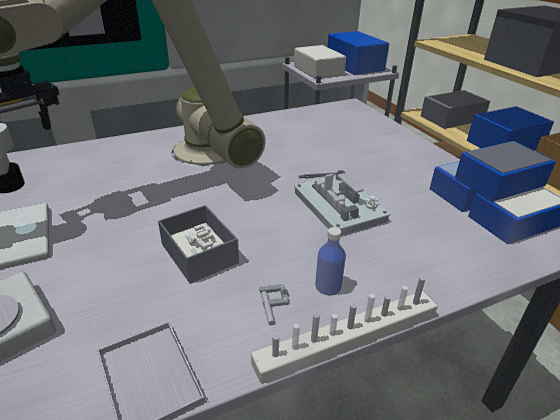

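View pics/side0.png

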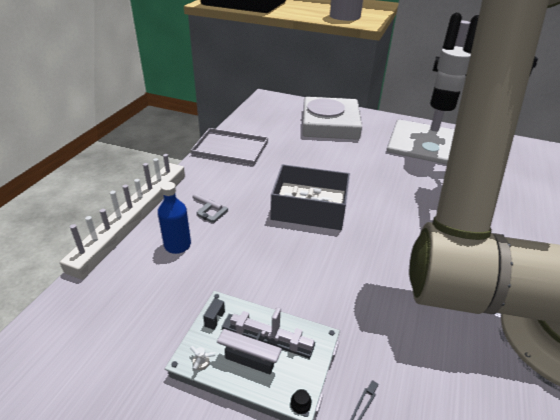

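```bash
cat > h.py <<'E'
import numpy as np,cv2
def proj(d,P):
    P=np.atleast_2d(P);T=np.linalg.inv(d['T']);c=P@T[:3,:3].T+T[:3,3]
    f=d['color'].shape[0]/2/np.tan(np.radians(d['fov_y'])/2)
    return np.c_[d['cx']+f*c[:,0]/-c[:,2], d['cy']-f*c[:,1]/-c[:,2]]
def case2w(p,x,y,yaw):
    p=np.atleast_2d(p).astype(float);c,s=np.cos(yaw),np.sin(yaw)
    return np.c_[x+c*p[:,0]-s*p[:,1],y+s*p[:,0]+c*p[:,1],p[:,2]]
def box(x0,x1,y0,y1,z0,z1): return np.array([[x,y,z] for z in(z0,z1) for x,y in((x0,y0),(x1,y0),(x1,y1),(x0,y1))])/1000
E=[(0,1),(1,2),(2,3),(3,0),(4,5),(5,6),(6,7),(7,4),(0,4),(1,5),(2,6),(3,7)]
boxes={'lid':box(-122,122,-87,87,0,30),'catch':box(-50,50,15,41,72,80),'tab':box(-29,-21,-40,-16,53,102)}
def draw(d,pose,fn,c,w=110,k=5,P=proj):
    u0,v0=int(c[0]-w*.65),int(c[1]-w/2)
    im=d['color']
    M=np.float32([[k,0,-k*u0],[0,k,-k*v0]]);im=cv2.warpAffine(im,M,(int(w*1.3*k),w*k),flags=cv2.INTER_CUBIC)
    raw=im.copy()
    for (n,b),col in zip(boxes.items(),[(0,255,255),(0,0,255),(0,255,0)]):
        q=(P(d,case2w(b,*pose))-[u0,v0])*k
        for a,e in E: cv2.line(im,tuple(int(t) for t in q[a]),tuple(int(t) for t in q[e]),col,1)
    cv2.imwrite(fn,im);cv2.imwrite(fn.replace('.png','r.png'),raw)
E
python3 - <<'E'
from cell import *
from h import *
s=robot.read_state()
d=capture('side');draw(d,(0.507,0.247,0.0),'pics/s1.png',(255,355),130,4)
print([k for k in d if k!='color'],d['fov_y'],d['T'])
d=capture('scene');draw(d,(0.507,0.247,0.0),'pics/c1.png',(345,200),90,6)
E
```

```text
['fov_y', 'cx', 'cy', 'T'] 51.98356024214241 [[-0.93192501  0.24327028 -0.26895231  0.33884959]
 [-0.36194176 -0.57756201  0.73172419  0.62968164]
 [ 0.02267011  0.77925714  0.62629416  0.65566313]
 [ 0.          0.          0.          1.        ]]
```

View pics/s1.png

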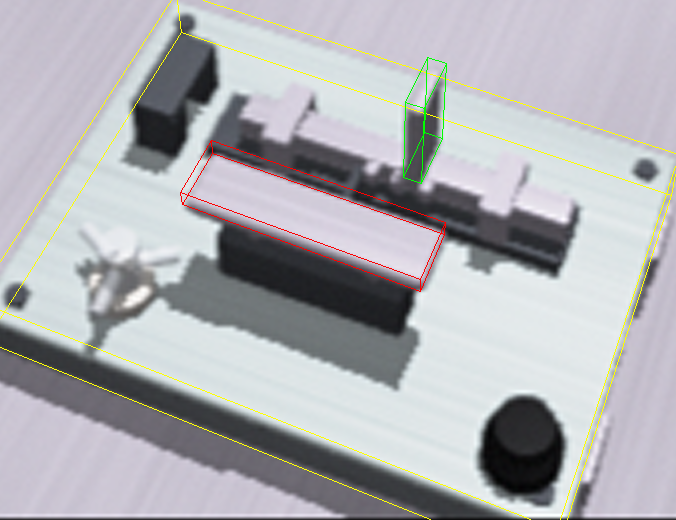

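View pics/c1.png

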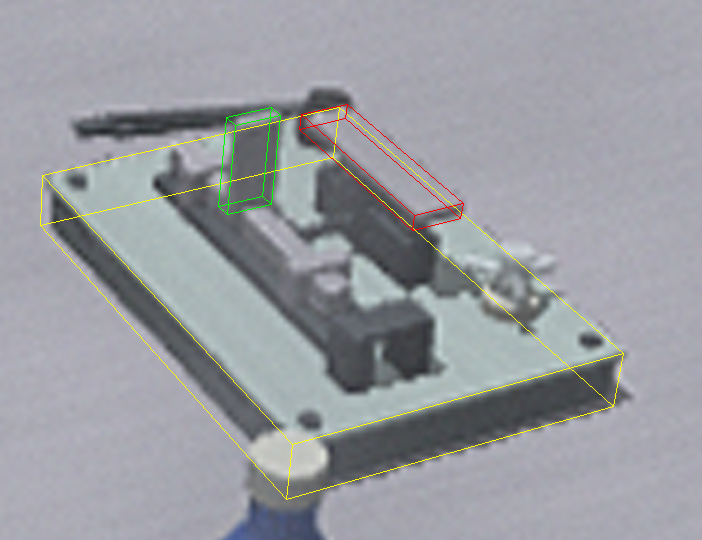

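```bash
python3 - <<'E'
from cell import *
d=capture('wrist');print(d['fov_y'],d['cx'],d['cy'],d['tool_from_camera'].round(3))
E
```

```text
65.70646984690485 279.1187179670707 207.19893379249834 [[ 1.    -0.001  0.001  0.   ]
 [-0.001 -0.959 -0.282 -0.073]
 [ 0.002  0.282 -0.959  0.02 ]
 [ 0.     0.     0.     1.   ]]
```

Emit:
drive_tool(
  gripper=[100,100,100,100,100,100,100,100,100,100,100,100],
  slide=[
    [2,6,0],
    [4,12,0],
    [6,18,0],
    [8,24,0],
    [10,30,0],
    [12,36,0],
    [14,42,0],
    [16,48,0],
    [18,54,0],
    [20,60,0],
    [22,66,0],
    [24,71,0],
  ],
  twist=[
    [0,0,0],
    [0,0,-0.05],
    [0,0,-0.1],
    [0,0,-0.15],
    [0,0,-0.2],
    [0,0,-0.25],
    [0,0,-0.3],
    [0,0,-0.35],
    [0,0,-0.387],
    [0,0,-0.387],
    [0,0,-0.387],
    [0,0,-0.387],
  ],
)

```text
t: 2.45
tcp_pos: [0.4476, 0.203, 0.405]
tool_rot: [-0.0, 0.707, -0.707, 0.0]
ft_force: [1.4, -0.8, 0.0]
finger_gap: 0.0883
```

```bash
cat >> h.py <<'E'
from scipy.spatial.transform import Rotation as R
def addT(d,s):
    q=np.array(s['tool_rot']);T=np.eye(4);T[:3,:3]=R.from_quat([q[1],q[2],q[3],q[0]]).as_matrix();T[:3,3]=s['tcp_pos']
    d['T']=T@d['tool_from_camera']
def projf(d,P):
    P=np.atleast_2d(P);T=np.linalg.inv(d['T']);c=P@T[:3,:3].T+T[:3,3]
    c=c*[1,-1,-1];f=d['color'].shape[0]/2/np.tan(np.radians(d['fov_y'])/2)
    r=np.hypot(c[:,0],c[:,1]);th=np.arctan2(r,c[:,2])
    return np.c_[d['cx']+f*th*c[:,0]/r,d['cy']+f*th*c[:,1]/r]
E
python3 - <<'E'
from cell import *
from h import *
s=robot.read_state();d=capture('wrist');addT(d,s)
for n in ['case','bolt_tab','catch_top','cap','stopcock']: print(n,spot_point('wrist',n)[:2])
import pickle;pickle.dump(d,open('w1.pkl','wb'))
draw(d,(0.507,0.247,0.0),'pics/w1.png',projf(d,[0.507,0.247,0.05])[0],300,2,projf)
print(projf(d,[0.507,0.247,0.05]))
E
```

```text
case [{'location': [0.5045, 0.2507, -0.0018], 'confidence': 0.94}]
bolt_tab [{'location': [0.484, 0.221, 0.1], 'confidence': 0.63}]
catch_top [{'location': [0.5036, 0.2757, 0.0771], 'confidence': 0.97}, {'location': [0.5727, 0.3082, 0.0292], 'confidence': 0.32}]
cap [{'location': [0.4053, 0.3201, 0.0317], 'confidence': 0.83}]
stopcock [{'location': [0.5737, 0.3089, 0.0279], 'confidence': 0.66}]
[[236.78598398 128.05086804]]
```

View pics/w1.png

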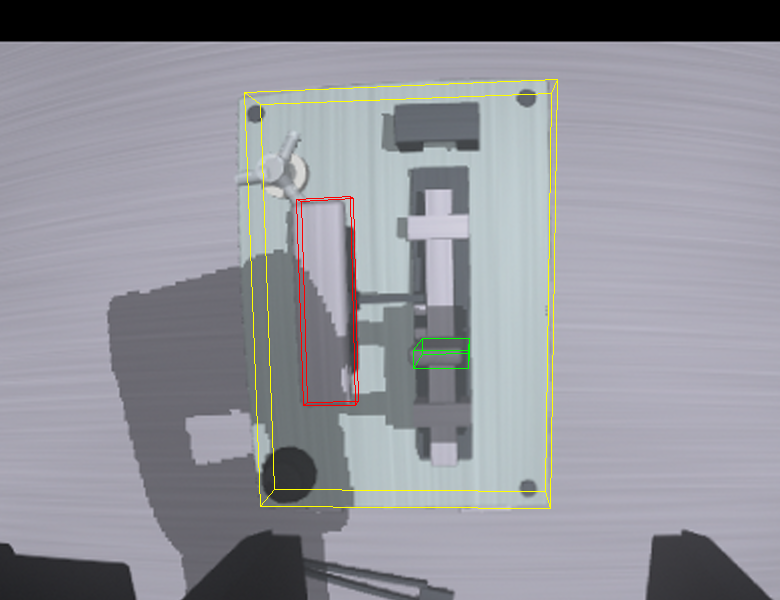

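Emit:
drive_tool(
  gripper=[46,46,46,46,46],
  slide=[
    [1,4,-3],
    [1.5,4.5,-7],
    [1.5,4.5,-11],
    [1.5,4.5,-12],
    [1.5,4.5,-12],
  ],
  twist=[
    [0,0,0],
    [0,0,0],
    [0,0,0],
    [0,0,0],
    [0,0,0],
  ],
)

```text
t: 3.38
tcp_pos: [0.4628, 0.2449, 0.2855]
tool_rot: [0.0, -0.707, 0.708, -0.0]
ft_force: [-0.9, -0.5, 0.7]
finger_gap: 0.0414
```

```bash
python3 - <<'E'
from cell import *
from h import *
s=robot.read_state();d=capture('wrist');addT(d,s);print(s['tcp_pos'],s['finger_gap'],s['ft_force'],s['t'])
draw(d,(0.507,0.248,0.0),'pics/w2.png',(280,210),420,1.4,projf)
for n in ['bolt_tab','catch_top','case']: print(n,spot_point('wrist',n)[:2])
d=capture('side');draw(d,(0.507,0.248,0.0),'pics/s2.png',(255,335),130,4)
E
```

```text
[0.46278528 0.244893   0.28551678] 0.04140396191184396 [-0.87189555 -0.4722914   0.69284577] 3.375Traceback (most recent call last):
  File "<stdin>", line 4, in <module>
  File "h.py", line 15, in draw
    M=np.float32([[k,0,-k*u0],[0,k,-k*v0]]);im=cv2.warpAffine(im,M,(int(w*1.3*k),w*k),flags=cv2.INTER_CUBIC)
                                               ~~~~~~~~~~~~~~^^^^^^^^^^^^^^^^^^^^^^^^^^^^^^^^^^^^^^^^^^^^^^^
cv2.error: OpenCV(4.12.0) :-1: error: (-5:Bad argument) in function 'warpAffine'
> Overload resolution failed:
>  - Can't parse 'dsize'. Sequence item with index 1 has a wrong type
>  - Can't parse 'dsize'. Sequence item with index 1 has a wrong type
```

```bash
sed -i 's/(int(w\*1.3\*k),w\*k)/(int(w*1.3*k),int(w*k))/' h.py; python3 - <<'E'
from cell import *
from h import *
s=robot.read_state();d=capture('wrist');addT(d,s);print(s['tcp_pos'])
draw(d,(0.507,0.248,0.0),'pics/w2.png',(280,210),420,1.4,projf)
for n in ['bolt_tab','catch_top','case']: print(n,spot_point('wrist',n)[:2])
d=capture('side');draw(d,(0.507,0.248,0.0),'pics/s2.png',(255,335),130,4)
E
```

```text
[0.46287475 0.24511062 0.28616399]
bolt_tab [{'location': [0.4832, 0.224, 0.0993], 'confidence': 0.69}]
catch_top [{'location': [0.5071, 0.2755, 0.0801], 'confidence': 0.84}]
case []
```

View pics/w2.png

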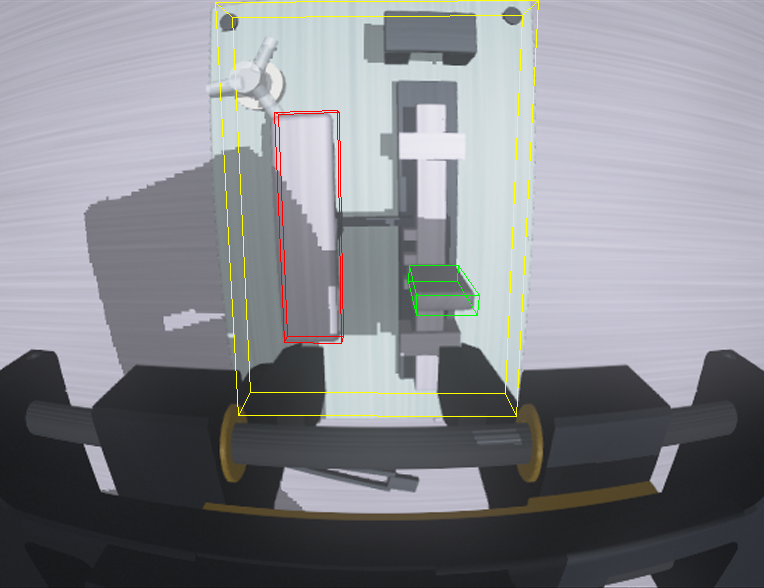

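View pics/s2r.png

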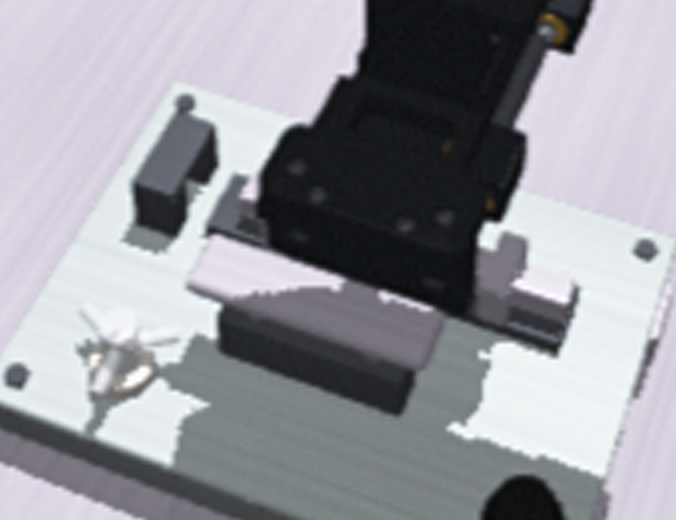

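Emit:
drive_tool(
  gripper=[46,46,46,46,46,46],
  slide=[
    [0,0.3,-1.5],
    [0,0.3,-3],
    [0,0.3,-3.8],
    [0,0.3,-4.4],
    [0,0.3,-4.8],
    [0,0.3,-4.8],
  ],
  twist=[
    [0,0,0],
    [0,0,0],
    [0,0,0],
    [0,0,0],
    [0,0,0],
    [0,0,0],
  ],
)

```text
t: 4.42
tcp_pos: [0.4621, 0.2487, 0.2368]
tool_rot: [0.0, 0.707, -0.707, -0.0]
ft_force: [-3.6, -0.4, 6.3]
finger_gap: 0.0408
```

```bash
python3 - <<'E'
from cell import *
from h import *
s=robot.read_state();d=capture('wrist');addT(d,s);print(s['tcp_pos'],s['ft_force'],s['ft_torque'],s['t'])
draw(d,(0.507,0.248,0.0),'pics/w3.png',(280,210),420,1.4,projf)
d=capture('side');draw(d,(0.507,0.248,0.0),'pics/s3.png',(255,335),130,4)
E
```

```text
[0.46214477 0.24873348 0.23680093] [-3.58200619 -0.36687118  6.31018785] [0.11451588 0.77224533 0.13894384] 4.425
```

View pics/w3r.png

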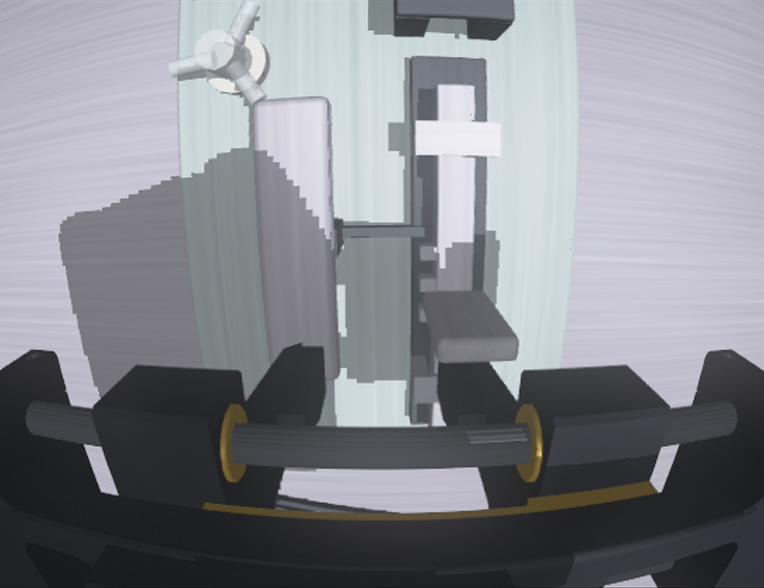

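View pics/s3r.png

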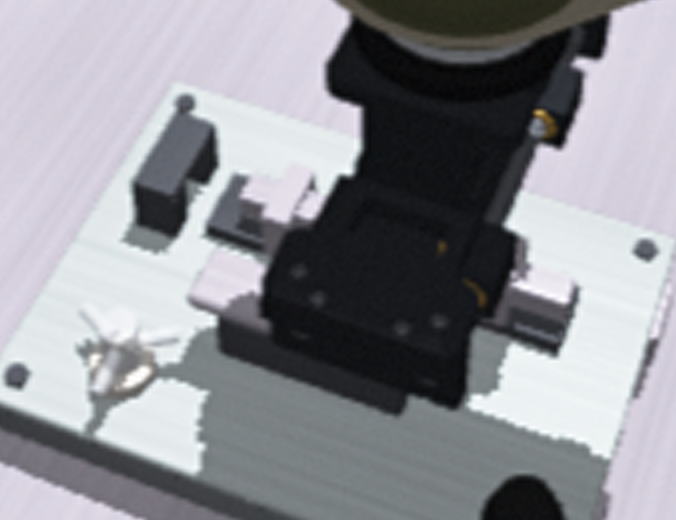

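Emit:
drive_tool(
  gripper=[46,46,46,46,46,46,46,46,46,46],
  slide=[
    [0,0,-0.1],
    [0.5,0,-0.1],
    [1,0,-0.1],
    [1.5,0,-0.1],
    [2,0,-0.1],
    [2.5,0,-0.1],
    [3,0,-0.1],
    [3.5,0,-0.1],
    [4,0,-0.1],
    [4,0,-0.1],
  ],
  twist=[
    [0,0,0],
    [0,0,0],
    [0,0,0],
    [0,0,0],
    [0,0,0],
    [0,0,0],
    [0,0,0],
    [0,0,0],
    [0,0,0],
    [0,0,0],
  ],
)

```text
t: 5.78
tcp_pos: [0.5023, 0.2489, 0.2361]
tool_rot: [0.0, -0.707, 0.707, 0.0]
ft_force: [-4.3, 1.5, 6.2]
finger_gap: 0.0403
```

```bash
python3 - <<'E'
from cell import *
from h import *
s=robot.read_state();d=capture('wrist');addT(d,s);print(s['tcp_pos'],s['ft_force'],s['ft_torque'],s['t'])
for n in ['bolt_tab','catch_top']: print(n,spot_point('wrist',n)[:2])
draw(d,(0.507,0.248,0.0),'pics/w4.png',(280,210),420,1.4,projf)
E
```

```text
[0.50225328 0.24890589 0.23611386] [-4.28307578  1.51374087  6.21713718] [0.323331   0.78140641 0.05622287] 5.775
bolt_tab [{'location': [0.5182, 0.2209, 0.0993], 'confidence': 0.71}]
catch_top [{'location': [0.5069, 0.2763, 0.0688], 'confidence': 0.71}]
```

View pics/w4r.png

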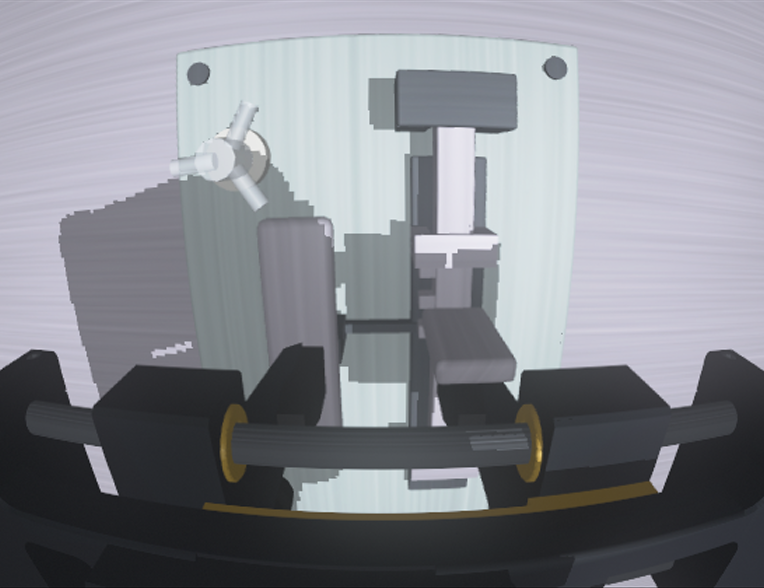

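Emit:
drive_tool(
  gripper=[46,46,46,46],
  slide=[
    [0.3,0,0],
    [0.5,0,0],
    [0.7,0,0],
    [0.7,0,0],
  ],
  twist=[
    [0,0,0],
    [0,0,0],
    [0,0,0],
    [0,0,0],
  ],
)

```text
t: 6.42
tcp_pos: [0.5082, 0.249, 0.2362]
tool_rot: [-0.001, -0.707, 0.707, 0.001]
ft_force: [-12.0, 1.2, 9.7]
finger_gap: 0.0405
```

```bash
python3 - <<'E'
from cell import *
from h import *
s=robot.read_state();d=capture('wrist');addT(d,s);print(s['tcp_pos'],s['ft_force'],s['ft_torque'],s['t'])
for n in ['bolt_tab','catch_top']: print(n,spot_point('wrist',n)[:2])
draw(d,(0.507,0.248,0.0),'pics/w5.png',(280,210),420,1.4,projf)
E
```

```text
[0.50815756 0.24895857 0.23617098] [-11.98687551   1.18388478   9.68765281] [ 0.16880331  1.70963742 -0.12869241] 6.425
bolt_tab [{'location': [0.52, 0.2221, 0.099], 'confidence': 0.85}, {'location': [0.4065, 0.3148, 0.0355], 'confidence': 0.54}]
catch_top []
```

View pics/w5r.png

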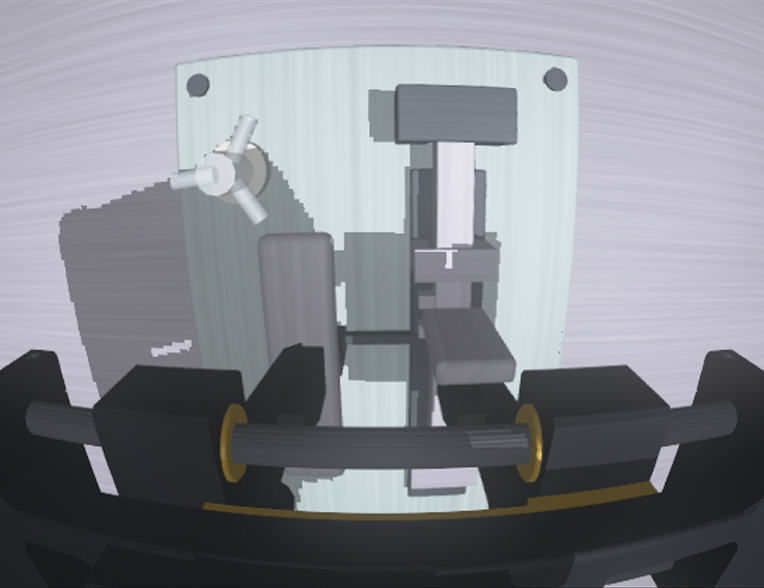

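Emit:
drive_tool(
  gripper=[46,46,46,46,46,46,46],
  slide=[
    [-0.3,0,0],
    [-0.5,0,0.3],
    [-0.5,0,1.2],
    [-0.5,0,3],
    [-0.5,0,7],
    [-1,0,12],
    [-1,0,12],
  ],
  twist=[
    [0,0,0],
    [0,0,0],
    [0,0,0],
    [0,0,0],
    [0,0,0],
    [0,0,0],
    [0,0,0],
  ],
)

```text
t: 7.45
tcp_pos: [0.4993, 0.2488, 0.3594]
tool_rot: [-0.003, 0.707, -0.707, 0.002]
ft_force: [1.1, 0.2, -0.0]
finger_gap: 0.0404
```

```bash
python3 - <<'E'
from cell import *
from h import *
s=robot.read_state();d=capture('wrist');addT(d,s);print(s['tcp_pos'],s['ft_force'],s['t'])
for n in ['bolt_tab','catch_top','cap','stopcock']: print(n,spot_point('wrist',n)[:2])
draw(d,(0.507,0.248,0.0),'pics/w6.png',(280,210),420,1.4,projf)
d=capture('side');draw(d,(0.507,0.248,0.0),'pics/s6.png',(255,335),130,4)
for n in ['bolt_tab','catch_top','cap','stopcock','bottle','parts_bin']: print(n,spot_point('side',n)[:1])
E
```

```text
[0.49929487 0.24875736 0.35935756] [ 1.10248341  0.21092491 -0.03397823] 7.45
bolt_tab [{'location': [0.5229, 0.2241, 0.1008], 'confidence': 0.91}]
catch_top [{'location': [0.5037, 0.2746, 0.0761], 'confidence': 0.61}]
cap []
stopcock [{'location': [0.5759, 0.3081, 0.0308], 'confidence': 0.87}]
bolt_tab [{'location': [0.5211, 0.22, 0.1035], 'confidence': 0.74}]
catch_top [{'location': [0.5091, 0.2799, 0.0831], 'confidence': 0.64}]
cap [{'location': [0.4085, 0.3133, 0.0308], 'confidence': 0.94}]
stopcock [{'location': [0.5751, 0.3037, 0.0318], 'confidence': 0.56}]
bottle [{'location': [0.7784, 0.0568, 0.0011], 'confidence': 0.59}]
parts_bin [{'location': [0.5478, -0.1798, -0.0017], 'confidence': 0.67}]
```

View pics/w6.png

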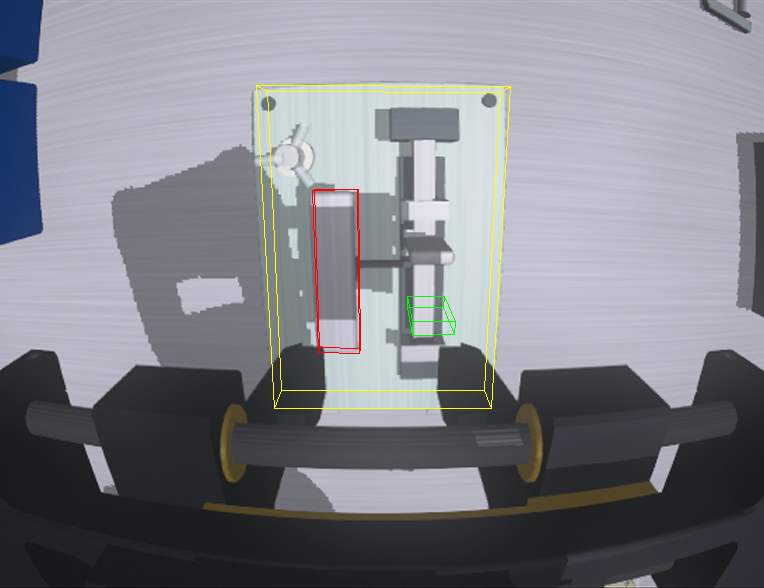

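View pics/s6.png

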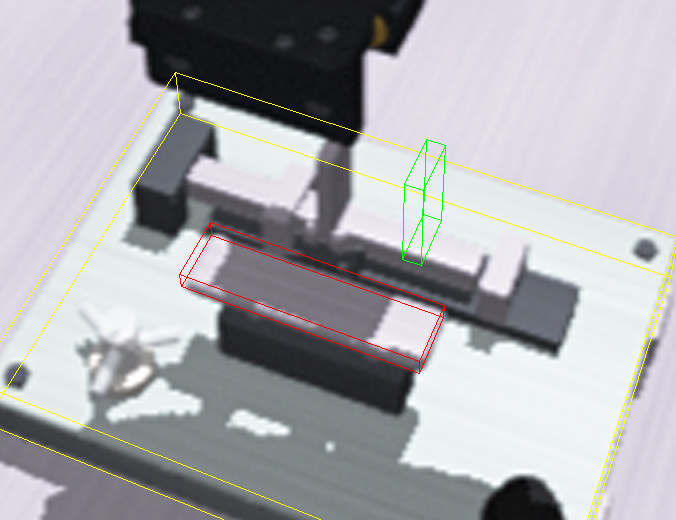

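```bash
python3 - <<'E'
from cell import *
from h import *
d=capture('side');boxes.clear()
for k in (36,40): boxes[k]=box(-29+k,-21+k,-40,-16,53,102)
boxes[0]=box(-50,50,15,41,72,80)
draw(d,(0.507,0.248,0.0),'pics/s7.png',proj(d,[0.53,0.23,0.08])[0],60,9)
print(robot.read_state()['ft_force'],robot.read_state()['t'])
E
```

```text
[ 1.08066043 -1.05763503 -0.60484452] 8.1
```

View pics/s7.png

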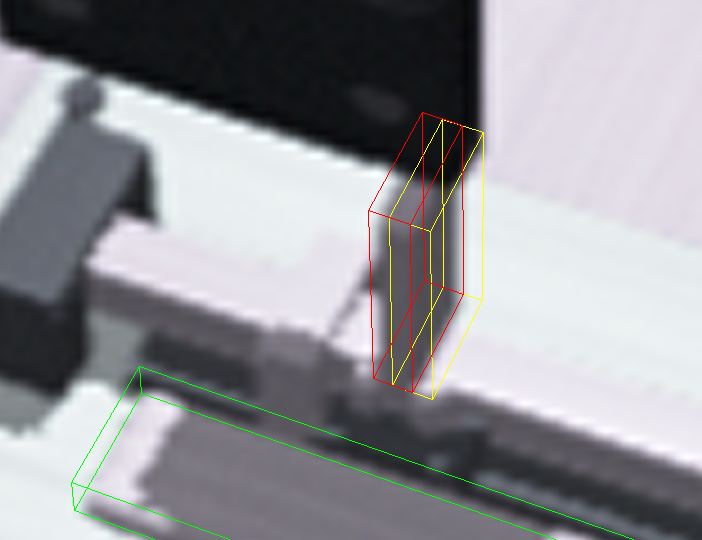

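```bash
python3 - <<'E'
from cell import *
from h import *
from scipy.optimize import brentq
d=capture('side');a=cv2.imread('pics/side0.png')
k=6
out=[]
for im,dx in((a,0),(d['color'],.038)):
    for kk in [0]:
        c=proj(d,case2w([[-.025+dx,-.028,.07]],.507,.248,0))[0];u0,v0=c-[28,28]
        M=np.float32([[k,0,-k*u0],[0,k,-k*v0]]);w=cv2.warpAffine(im,M,(330,336),flags=cv2.INTER_CUBIC)
        for z in(58,80,100):
            q=(proj(d,case2w(np.array([[-29+dx*1e3,-16,z],[-21+dx*1e3,-16,z]])/1000,.507,.248,0))-[u0,v0])*k
            cv2.line(w,tuple(int(t) for t in q[0]),tuple(int(t) for t in q[1]),(0,255,0),1)
        out.append(w)
cv2.imwrite('pics/cmp.png',np.hstack(out))
E
```

```text
(no output)
```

View pics/cmp.png

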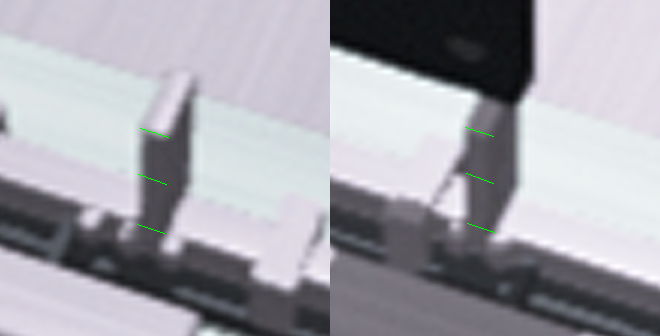

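```bash
python3 -c "
from cell import robot
print(robot.sign_off())"
```

```text
the job is handed in; nothing more can be done
None
```

The case is locked and the job is handed in, about 8 s into the 32 s allowed; the sign-off gave no verdict.

I pressed the catch down 7–10 mm with one fingertip, at about 6 N. Holding it there, I pushed the bolt's tab with the other fingertip until it met a firm stop, with about 12 N of resistance. Then I backed off, let the catch rise and lifted clear.

Last checks:
- **Bolt:** comparing the side camera pictures before and after, the tab moved about 38 mm, give or take 1 mm. The bolt's starting offset, up to 1.5 mm, comes on top of that. This is short of the nominal 40 mm but beyond the 36 mm at which the catch can lock.
- **Catch:** it is up again. The networks put its top face at 76 mm (wrist camera) and 83 mm (side camera), against the 80 mm given. The overlay drawn on the picture also fits the catch in its up position.
- **Bystanders:** the cap, stopcock, bottle and parts bin were found within about 6 mm of their first positions, about what the networks' error allows. I did not measure the tweezers or the gauge again, but nothing came near them.
- **Robot:** the wrist force was near zero, with the fingertips about 190 mm above the bench, so it touches nothing.

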